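# Dip the shredder's gear-case gauge and present it for reading

## Robot

A 6-joint arm with a two-finger parallel gripper is mounted at the origin on the work surface. World frame = base frame: x ahead of the robot, y to its left, z up, the work surface at z = 0. Lengths are in mm, angles in degrees, forces in N, time in s.
With the tool pointing down it reaches from about 300 to 850 mm from the base axis. Payload 4.2 kg.
Tool frame: the origin (TCP) lies midway between the tips of the shut fingers; the grasp point (between the pads) lies 19 mm behind it; z points along the fingers, y is the direction in which the jaws open and shut (so a half turn about z gives the same grasp; the last joint's range is limited). The gripper opens to 91 mm and grips with 3 to 60 N. Pads are 32 mm wide; open, the fingers measure 118 mm over their backs; the gripper's body (76 mm by 178 mm) begins 60 mm behind the grasp point.
Start: joints at [63.77, 18.312, 89.639, -0, 72.044, -1.146], TCP at [243.774, 520.785, 213.976] pointing down, gripper open.
Joint ranges: [-177.97, 177.97], [-48.28, 115.42], [12.27, 149.76], [-77.06, 257.06], [2.81, 150.46], [-146.56, 146.56]. Speed limits (degrees/s): [147.25, 147.25, 180, 180, 180, 180].

## Interface

Orientations are given as [roll, pitch, yaw] about the fixed x, y, z axes, in that order (R = Rz(yaw) Ry(pitch) Rx(roll)).
In Python, from workcell import * gives the robot as it stands.
- The arm moves only by the tool arm_command, never from a script. Its argument "deltas" is text: rows parted by semicolons, each of 7 numbers parted by spaces: the shift along the tool's x, y, z in mm, then the turn, a rotation vector about the tool's x, y, z in degrees, then the finger opening in mm, from 0 to 91.2. In form: x y z wx wy wz hand; .... A call has 1 to 5 rows; each row shifts and turns the commanded pose from where the row before left it, along the tool's axes as they then stand; what a row does not reach is not made up. A row lasts 1/8 s, in which the tool goes at most 62.5 mm and 10.7 degrees, less where a joint would pass 70% of its speed; a pose out of reach is approached as far as the arm can. A call is refused whole if a number of a shift passes 62.5 or a number of a turn 10.7, either way. A call with a gripper value outside its range is refused whole. The fingers move at their own pace and stop on an object; "force" is the grip in N (left out, the last holds). Time passes only in rows, so rows that do not move let the fingers close. It gives the time, the measured TCP pose, the force and the opening at its end, in the units of the state.
- state(): the state, without advancing time (a new reading comes with each control period).
- grab_frame(name): name is "side" or "top"; returns the picture (400x640x3 uint8, red, green, blue); there is no depth.
- camera_model(name): a dict with "fx", "fy", "cx", "cy" (pixels), "rvec" (rotation vector, rad) and "tvec" (3), from world to camera coordinates, as OpenCV has them. Camera axes: x right, y down, z forward; pixel columns grow to the right and rows downward; lengths in mm; the calibration is good to about 2 mm. A picture is of the moment at which its call begins. camera_model takes no time and is no camera call.
- job_done(): hands the job in, once; it reports no verdict.
The state is a dict: "time_s": time; "qpos": joint angles; "qvel": joint speeds; "effort": joint torques, N m; "ee_pos": TCP position; "ee_rot": TCP orientation; "force": force on the tool from outside, world axes, zero at the start; "torque": the same for the moment, N m; "gripper_width": finger opening in mm.
Only numpy, scipy, OpenCV 4.12 (cv2) and the standard library are available. Lean on these libraries where they do the work, as an engineer would, in place of code of your own. Each camera call takes 0.05 s, during which the arm holds its last target. There are 200 camera calls.

## Task

Tip the loose round lid of the vegetable shredder up by its tab, one side first, lift it off and set it down flat on the table without dropping it. Then take the gauge rod from its cradle, push it into the slanting guide tube until its collar stops on the tube's mouth, and draw it right out again. Finish while still holding the rod: level and still, with its tip over the steel drip tray about a hand's breadth above it, touching nothing but the gripper; leave the bowl, jar and spatula where they are.

Things in the scene. Friction and masses are not known exactly. Their poses are not given: they have to be found in the camera images.
- machine: Vegetable shredder, fixed. Origin on the table straight below the guide tube's mouth, z up. A low aluminium gear case, 195 mm (x -125 to +70) by 150 mm (y -75 to +75), top 100 mm above the table; on it stands a round rim, outer diameter 100, inner 88, top at 130 mm, centred on the origin. Behind it, on its -x side (x -130 to -204), a white round disc drum of diameter 176 standing upright, top 186 mm above the table.
- guide: Steel guide tube inside that rim, fixed to the shredder: outer diameter 26, bore 15, 60 mm long. Origin at the centre of its mouth, 115 mm above the table. Its z axis is the tube's axis pointing OUT of the mouth, 40 degrees above level towards the shredder's +x; the rod goes in along -z. Below the tube the case is hollow, with room for the whole rod.
- lid: Loose steel lid (130 g) that closes the rim. Origin at the centre of its underside (lower edge of the skirt), z up, x towards the tab. Disc of diameter 112, 6 mm thick, above a skirt of diameter 81, 8 mm deep, that sits inside the rim with 3 mm play; total height without tab 14 mm.
- lid_mid (a point): Centre of the lid's disc, 11 mm above the lid's underside.
- lid_tab (a point): Point to grip on the lid's upright tab, 36 mm from the lid's centre along the lid's x. The tab is 30 mm long (lid x), 12 mm thick (lid y: pinch it across this), 36 mm high above the disc; this point is 22 mm above the disc and 14 mm below the tab's top. Axes as the lid's.
- gauge: Gauge rod (180 g), 245 mm long in all. Origin on the rod's axis at the collar's stop face, x along the axis from the tip to the handle, so the tip lies towards -x. From the tip: a steel rod of diameter 10, 115 mm long with a 12 mm tapered tip; collar of diameter 28, 8 mm thick; a thin neck; square black handle.
- gauge_grip (a point): Centre of the gauge's handle, 80 mm from the collar's stop face. The handle is 100 mm long (gauge x), 16 by 16 mm. It lies level in the cradle, axis 55 mm above the table. Axes as the gauge's.
- gauge_collar (a point): Centre of the collar's stop face (the face towards the tip). It rests on the tube's mouth when fully in.
- gauge_tip (a point): The end of the gauge's tip, 115 mm from the collar's stop face.
- cradle: Fixed grey cradle in which the gauge lies loose, open upwards; origin on the table below the collar, x as the gauge's. Two posts 12 mm long (x) with side cheeks up to 64 mm above the table, at x = -60 (rod) and x = +123 mm (handle's end); nothing between them but a 6 mm high base plate, x -80 to +140, 60 mm wide.
- tray: Steel drip tray, fixed: 150 (x) by 120 (y) mm, 18 mm high, open above. Origin at the centre of its underside, on the table.
- bowl_mid (a point): Clear plastic bowl, bystander: diameter 160, 75 mm high; this point is its centre.
- jar_mid (a point): Glass jar, bystander: diameter 66, 100 mm high; this point is its centre.
- spatula_grip (a point): Spatula lying on the fixed 12 mm thick chopping board, bystander; this point is on its handle.
Mind the look-alikes: they are no part of the job. Of the things like the lid, leave any that is brown; of the rest the larger one is meant.

How it is judged (in metres and radians):
On the way, in this order (a step that is already met when the one before it is completed fails the run):
1. the lid is tipped up on one side (more than 7 degrees) while its other side is still at the rim (angle between lid's own z axis and vertical above 0.12 rad and horizontal distance between lid_mid and guide below 0.035 m and height (world z) of lid_mid below 0.175 m), for 0.05 s.
2. the lid lies flat on the table, let go (height (world z) of lid_mid below 0.035 m and angle between lid's own z axis and vertical below 0.2 rad and contact force between lid and machine below 0.05 N and contact force between lid and the fingers below 0.05 N and linear speed of lid below 0.03 m/s), for 0.2 s.
3. the rod is in the guide tube with its collar stopped on the mouth (within 4 mm) (z of gauge_collar in the frame of guide below 0.004 m and z of gauge_tip in the frame of guide above -0.13 m and distance between gauge_collar and guide below 0.008 m and angle between the x axis of gauge and the z axis of guide, either way round below 0.12 rad), for 0.1 s.
4. the rod is drawn right out of the tube (z of gauge_tip in the frame of guide above 0.005 m), for 0.1 s.
At the end, for the whole second after the job is handed in: Gauge held by the gripper alone, still, level within 0.1 rad, tip inside the tray's outline at 50 to 220 mm above the table; lid released, flat (0.2 rad) on the table, disc centre under 35 mm; bowl, jar, spatula within 40 mm of their starts (angle between gauge's own x axis and vertical between 1.4708 and 1.6708 rad and x of gauge_tip in the frame of tray between -0.075 and 0.075 m and y of gauge_tip in the frame of tray between -0.06 and 0.06 m and height (world z) of gauge_tip between 0.05 and 0.22 m and contact force between gauge and the fingers above 1 N and contact force between each of gauge, lid and machine below 0.05 N and contact force between gauge and guide below 0.05 N and contact force between gauge and tray below 0.05 N and contact force between gauge and cradle below 0.05 N and contact force between gauge and lid below 0.05 N and linear speed of gauge below 0.04 m/s and angular speed of gauge below 0.25 rad/s and height (world z) of lid_mid below 0.035 m and angle between lid's own z axis and vertical below 0.2 rad and contact force between lid and the fingers below 0.05 N and distance of each of bowl_mid, jar_mid, spatula_grip from where it was at the start of the episode below 0.04 m); the arm keeps its last pose, push and grip.
It fails at once if bowl, jar or spatula pushed more than 40 mm (not (distance of each of bowl_mid, jar_mid, spatula_grip from where it was at the start of the episode below 0.04 m)).
It fails at once if the lid is dropped from a height (linear speed of lid above 0.9 m/s and contact force between lid and the fingers below 0.05 N).
It also fails if it takes over 72 s, if anything falls off the work surface, if the arm or the gripper's body presses on something with over 40 N, if the wrist force passes 120 N, or if a joint passes its speed limit or range.

## Working session

There is one attempt and no reset: what is moved stays moved. The work goes in short steps, Python scripts to look and compute and a tool call to move; the robot and the scene stay as the last step left them, time stands still between calls to the robot, and variables do not carry over. Pictures are saved under pics/ and viewed, about 8 in all and at most 12, crops included, and the job is handed in when it is done.

Besides the shell and the picture viewer there is one more tool, called after "Emit:" in YAML: its name, and indented under it one key for each argument. arm_command: Moves the arm, as the interface text tells. Its arguments: {"type":"object","properties":{"deltas":{"type":"string"},"force":{"type":"number"}},"required":["deltas"]}

```bash
mkdir -p pics; ls; python3 - <<'E'
from workcell import *
import cv2
print(state())
for n in("top","side"):
    cv2.imwrite(f"pics/{n}0.png",grab_frame(n)[:,:,::-1]); print(camera_model(n))
E
```

```text
pics
{'time_s': 0.0, 'qpos': array([ 6.37705290e+01,  1.83502480e+01,  8.97052788e+01, -2.09852318e-03,
        7.20429926e+01, -1.14571272e+00]), 'qvel': array([-0.02109965, -0.04752348, -0.01794783,  0.09947838, -0.06100401,
       -0.05173027]), 'effort': array([ 1.79686094e-04, -4.12470388e+01, -2.31968540e+01,  7.26274727e-02,
        4.59548912e-02, -1.43536422e-04]), 'ee_pos': array([243.55681278, 520.3243482 , 213.14187578]), 'ee_rot': array([-1.79901460e+02,  2.48768496e-05,  1.54916890e+02]), 'force': array([-0.09710414,  0.73522596,  0.79398388]), 'torque': array([-0.02289625, -0.00472171, -0.01637065]), 'gripper_width': 91.42846637295372}
{'fx': 373.754479352401, 'fy': 373.754479352401, 'cx': 318.1030840990124, 'cy': 193.85900747540506, 'rvec': array([ 2.23220883, -1.98132249,  0.21215244]), 'tvec': array([-8.23261802e-01,  6.06567545e+02,  1.08022389e+03])}
{'fx': 467.65496586880585, 'fy': 467.65496586880585, 'cx': 317.07777658398777, 'cy': 194.52742582409635, 'rvec': array([ 0.10979019, -2.92966333,  1.04606383]), 'tvec': array([ 569.76017735,   68.97654328, 1497.37135433])}
```

View pics/top0.png

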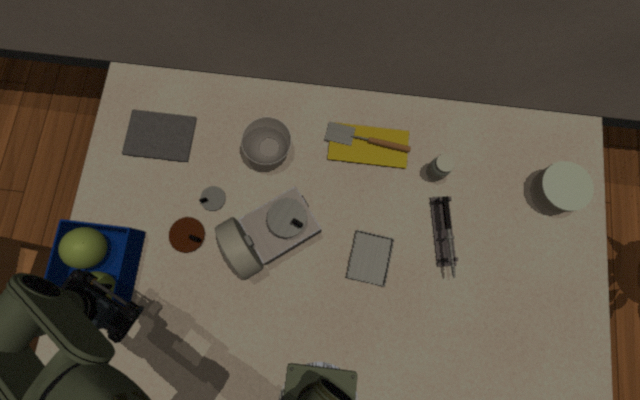

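View pics/side0.png

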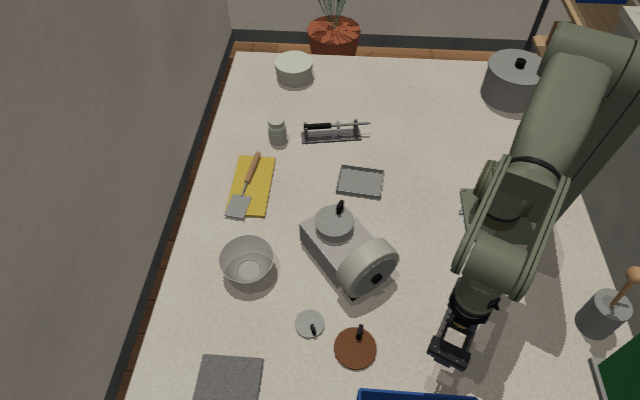

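The top view shows the shredder at (265,230) with its lid at (287,218) and the tab at (296,223). The gauge is in its cradle at (443,235), the tray at (370,258), and the look-alike lids at (212,198) and (187,234). I'll zoom in next.

```bash
cat > h.py <<'E'
from workcell import *
import cv2,numpy as np
from scipy.spatial.transform import Rotation as R
def cam(n):
    c=camera_model(n);K=np.array([[c['fx'],0,c['cx']],[0,c['fy'],c['cy']],[0,0,1]]);return K,cv2.Rodrigues(c['rvec'])[0],c['tvec']
def atz(n,u,v,z):
    K,r,t=cam(n);d=r.T@np.linalg.solve(K,[u,v,1]);o=-r.T@t;return o+d*(z-o[2])/d[2]
def proj(n,p):
    K,r,t=cam(n);q=K@(r@np.asarray(p,float)+t);return q[:2]/q[2]
def tri(a,b):
    A=[];B=[]
    for n,(u,v) in(("top",a),("side",b)):
        K,r,t=cam(n);d=r.T@np.linalg.solve(K,[u,v,1]);d/=np.linalg.norm(d);P=np.eye(3)-np.outer(d,d);A.append(P);B.append(P@(-r.T@t))
    A=np.vstack(A);B=np.hstack(B);x,res,_,_=np.linalg.lstsq(A,B,rcond=None);return x,res**.5
E
python3 - <<'E'
from h import *
t=cv2.imread("pics/top0.png");s=cv2.imread("pics/side0.png")
a=cv2.resize(t[180:285,200:340],None,fx=4,fy=4,interpolation=3)
b=cv2.resize(t[185:290,425:475],None,fx=4,fy=4,interpolation=3)
cv2.imwrite("pics/ct.png",np.hstack([a,b]))   # 560+200 x 420
a=cv2.resize(s[190:300,290:400],None,fx=4,fy=4,interpolation=3)
b=cv2.resize(s[110:220,295:385],None,fx=4,fy=4,interpolation=3)
cv2.imwrite("pics/cs.png",np.hstack([a,b]))   # 440 + 360
E
```

```text
(no output)
```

View pics/ct.png

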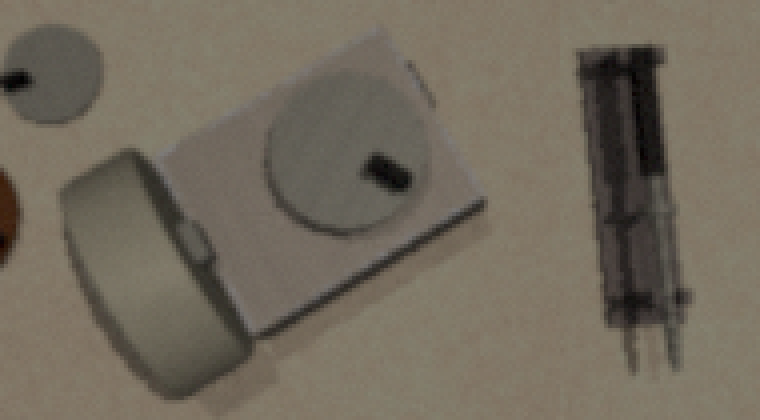

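View pics/cs.png

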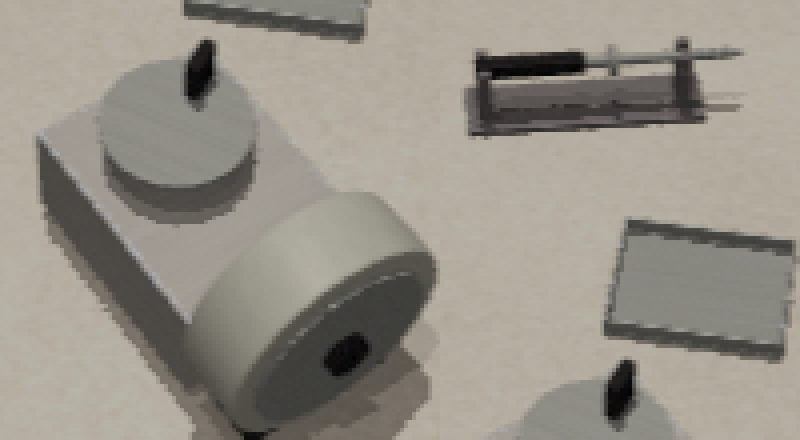

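In the top crop the case-top corners are at (378,28), (487,203), (257,335) and (158,157). The lid centre is at (346,153) with its tab at (388,172), and the rod tip is at (677,370). In the side crop the tab top is at (207,42), the collar at (612,60) and the tip at (742,52).

```bash
python3 - <<'E'
from h import *
np.set_printoptions(precision=1,suppress=True)
ct=lambda x,y:(200+(x+.5)/4-.5,180+(y+.5)/4-.5)
cg=lambda x,y:(425+(x-559.5)/4-.5,185+(y+.5)/4-.5)
cs=lambda x,y:(290+(x+.5)/4-.5,190+(y+.5)/4-.5)
sg=lambda x,y:(295+(x-439.5)/4-.5,110+(y+.5)/4-.5)
c=[atz("top",*ct(*p),100)[:2] for p in((378,28),(487,203),(257,335),(158,157))]
print("case",np.array(c)); print([np.linalg.norm(c[i]-c[i-1]) for i in range(4)])
ax=(c[0]+c[1]-c[2]-c[3]);print("yaw case",np.degrees(np.arctan2(ax[1],ax[0])))
cs_=[atz("side",*cs(*p),100)[:2] for p in((38,137),(187,322))];print("side case edge",np.array(cs_),)
print("lid top",atz("top",*ct(346,153),136),"side",atz("side",*cs(178,122),136))
print("tab tri",tri(ct(390,172),cs(202,66)))
for z in(150,160,172):print("tab",z,atz("top",*ct(390,172),z))
print("tab side top",atz("side",*cs(207,42),172),"bot",atz("side",*cs(194,100),136))
for nm,a,b in(("hend",(641,52),(480,66)),("hfront",(650,176),(584,63)),("collar",(656,208),(612,60)),("tip",(677,370),(742,52))):
    print(nm,"top",atz("top",*cg(*a),55)[:2],"side",atz("side",*sg(*b),55)[:2],tri(cg(*a),sg(*b)))
t=[atz("top",*p,18)[:2] for p in((358,231),(393,237),(384,285),(346,279))]
s=[atz("side",*sg(*p),18)[:2] for p in((628,222),(794,241),(784,347),(606,325))]
print("tray",np.array(t),np.mean(t,0),np.array(s),np.mean(s,0))
for n,p in(("bowl",(266,143)),("jar",(441,167)),("spat",(397,146)),("pot?",(320,385)),("slid",(212,198)),("blid",(187,234))):print(n,atz("top",*p,40))
E
```

```text
case [[607.9 143.7]
 [488.4  48.3]
 [375.8 199.7]
 [493.3 290. ]]
[np.float64(185.81225636524343), np.float64(152.85453097612077), np.float64(188.72100995654458), np.float64(148.19358923119387)]
yaw case -52.63797120063375
side case edge [[612.  148.1]
 [496.6 293.2]]
lid top [507.7 151.2 136. ] side [510.9 153.5 136. ]
tab tri (array([496. , 117.4, 155.3]), array([0.4]))
tab 150 [496.3 117.7 150. ]
tab 160 [495.1 117.1 160. ]
tab 172 [493.6 116.3 172. ]
tab side top [493.7 108.6 172. ] bot [500.6 133.3 136. ]
hend top [ 638.8 -317.7] side [ 640.5 -317. ] (array([ 639.9, -318.4,   53.5]), array([1.1]))
hfront top [ 543.8 -329.2] side [ 547.2 -327.8] (array([ 545.8, -330.5,   52.1]), array([2.1]))
collar top [ 520.2 -334.8] side [ 522.1 -333.6] (array([ 521.3, -335.7,   52.8]), array([1.2]))
tip top [ 402.7 -355.8] side [ 405.  -352.8] (array([ 403.7, -357.6,   50.6]), array([1.3]))
tray [[ 509.1  -65.5]
 [ 503.4 -175.4]
 [ 355.4 -159.5]
 [ 359.5  -43.3]] [ 431.8 -110.9] [[ 499.2 -169.6]
 [ 356.6 -157.8]
 [ 366.3  -39.9]
 [ 512.4  -52.6]] [ 433.6 -105. ]
bowl [752.6 257.2  40. ]
jar [ 740.2 -305.5   40. ]
spat [ 793.2 -161.4   40. ]
pot? [61.2  1.3 40. ]
slid [554.7 397.3  40. ]
blid [435.5 453.1  40. ]
```

```bash
cat >> h.py <<'E'
from scipy.spatial.transform import Slerp
np.set_printoptions(precision=2,suppress=True)
def plan(pos,Rt,hand,mm=45,deg=9,start=None):
    """print rows (tool axes) from the measured pose (or start) to the target"""
    if start is None: s=state();start=(s['ee_pos'],R.from_euler('xyz',s['ee_rot'],degrees=True))
    p0,R0=start;pos=np.asarray(pos,float)
    ang=np.degrees((R0.inv()*Rt).magnitude());d=np.linalg.norm(pos-p0)
    n=max(1,int(np.ceil(max(d/mm,ang/deg))));sl=Slerp([0,1],R.concatenate([R0,Rt]))
    print(f"{n} rows, {d:.1f} mm {ang:.1f} deg");P=p0;Q=R0
    for i in range(1,n+1):
        p=p0+(pos-p0)*i/n;q=sl(i/n)
        r=np.r_[Q.inv().apply(p-P),(Q.inv()*q).as_rotvec(degrees=True)]
        print(' '.join(f"{x:.1f}" for x in r),hand,end=';\n' if i%5==0 or i==n else '; ');P,Q=p,q
    return pos,Rt
def down(yaw): return R.from_euler('xyz',[180,0,yaw],degrees=True)
def show():
    s=state();print(*[f"{k} {s[k]}" for k in('time_s','ee_pos','ee_rot','force','gripper_width','qpos')],sep='\n')
E
python3 - <<'E'
from h import *
s=state()
a=plan([480,150,260],down(70),60)
plan([497,118,180],down(70),60,start=a)
# wrist angles at insertion for both senses
z=np.radians(40);h=np.array([.607,-.795,0]);gx=np.cos(z)*h+np.array([0,0,np.sin(z)]);tz=np.sin(z)*h-np.array([0,0,np.cos(z)])
for sg in(1,-1):
    x=sg*gx;M=R.from_matrix(np.c_[x,np.cross(tz,x),tz])
    for j1,j23 in((23,100),(10,100),(5,115)):
        W=(R.from_euler('z',j1,degrees=True)*R.from_euler('y',j23,degrees=True)).inv()*M*R.from_euler('z',-90,degrees=True)
        print(sg,j1,j23,W.as_euler('ZYZ',degrees=True))
E
```

```text
10 rows, 441.9 mm 84.9 deg
-37.1 -23.5 -4.6 -0.0 0.0 8.5 60; -40.2 -17.8 -4.6 -0.0 0.0 8.5 60; -42.4 -11.7 -4.7 -0.0 0.0 8.5 60; -43.6 -5.3 -4.7 -0.0 0.0 8.5 60; -43.9 1.2 -4.7 -0.0 0.0 8.5 60;
-43.3 7.7 -4.7 -0.0 0.0 8.5 60; -41.6 14.0 -4.7 -0.0 0.0 8.5 60; -39.1 20.0 -4.7 -0.0 0.0 8.5 60; -35.7 25.6 -4.7 -0.0 0.0 8.5 60; -31.6 30.6 -4.7 -0.0 0.0 8.5 60;
2 rows, 87.8 mm 0.0 deg
-12.1 13.5 40.0 0.0 0.0 -0.0 60; -12.1 13.5 40.0 0.0 0.0 0.0 60;
1 23 100 [-40.59  73.14 175.47]
1 10 100 [-39.07  64.91 164.95]
1 5 115 [-44.69  50.54 172.56]
-1 23 100 [-40.59  73.14  -4.53]
-1 10 100 [-39.07  64.91 -15.05]
-1 5 115 [-44.69  50.54  -7.44]
```

Emit:
arm_command:
  deltas: "-37 -23.5 -5 0 0 8.5 60; -40 -18 -5 0 0 8.5 60; -42.5 -11.5 -5 0 0 8.5 60; -43.5 -5.5 -5 0 0 8.5 60; -44 1 -5 0 0 8.5 60"

```text
time_s: 0.72
ee_pos: [361.8, 333.9, 238.8]
ee_rot: [-180.0, 0.0, 112.1]
force: [0.4, 0.9, 0.0]
gripper_width: 59.9
```

Emit:
arm_command:
  deltas: "-43.5 7.5 -5 0 0 8.5 60; -41.5 14 -5 0 0 8.5 60; -39 20 -5 0 0 8.5 60; -35.5 25.5 -5 0 0 8.5 60; -31.5 30.5 -5 0 0 8.5 60"

```text
time_s: 1.35
ee_pos: [479.6, 149.0, 263.8]
ee_rot: [-180.0, 0.0, 69.6]
force: [-0.4, 0.8, 0.5]
gripper_width: 60.1
```

Emit:
arm_command:
  deltas: "-12 13.5 40 0 0 0 60; -12 13.5 40 0 0 0 60; 0 0 0 0 0 0 60"

```text
time_s: 1.72
ee_pos: [494.2, 117.3, 181.1]
ee_rot: [-179.6, 0.2, 69.8]
force: [-1.2, -0.1, 0.2]
gripper_width: 60.0
```

```bash
python3 - <<'E'
from h import *
show(); plan([497,118,145],down(70),60)
im={}
for n in("top","side"):
    f=grab_frame(n)[:,:,::-1].copy();u,v=proj(n,[497,118,158]).astype(int);print(u,v)
    im[n]=cv2.resize(f[v-50:v+50,u-50:u+50],(400,400),interpolation=3)
cv2.imwrite("pics/tab.png",np.hstack([im["top"],im["side"]]))
E
```

```text
time_s 1.725
ee_pos [494.24 117.31 181.11]
ee_rot [-179.63    0.23   69.81]
force [-1.18 -0.08  0.24]
gripper_width 59.99264107400235
qpos [ 12.05  13.93 100.89   0.01  65.62  32.24]
1 rows, 36.2 mm 0.5 deg
1.7 2.6 36.1 -0.4 0.2 -0.2 60;
296 221
339 205
```

View pics/tab.png

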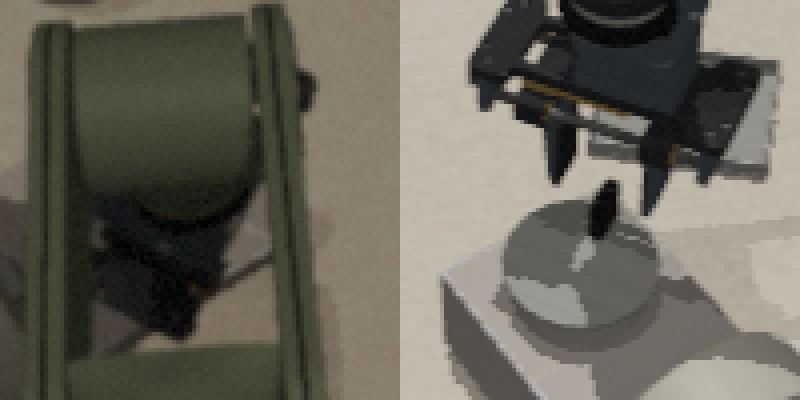

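The side crop shows the tab top at (605,182), between the finger tips at (555,182) and (650,212). I'll go down and pinch it.

Emit:
arm_command:
  deltas: "1 2 18 0 0 0 60; 1 1 18 0 0 0 60; 0 0 0 0 0 0 30; 0 0 0 0 0 0 8; 0 0 0 0 0 0 8"
  force: 35

```text
time_s: 2.45
ee_pos: [500.4, 119.8, 149.3]
ee_rot: [179.9, -0.1, 69.9]
force: [-0.6, 0.1, 0.7]
gripper_width: 33.3
```

Emit:
arm_command:
  deltas: "0 0 0 0 0 0 8; 0 0 0 0 0 0 8; 0 0 0 0 0 0 8"

```text
time_s: 2.82
ee_pos: [499.8, 119.4, 148.2]
ee_rot: [180.0, -0.0, 69.9]
force: [-0.1, 0.5, 2.0]
gripper_width: 11.9
```

Emit:
arm_command:
  deltas: "1 0 -4.5 0 -3 0 8; 1 0 -4.5 0 -3 0 8; 1 0 -4.5 0 -3 0 8; 1 0 -4.5 0 -3 0 8; 0 0 0 0 0 0 8"

```text
time_s: 3.45
ee_pos: [502.0, 125.2, 165.1]
ee_rot: [-180.0, 12.0, 70.0]
force: [0.7, -0.2, -1.9]
gripper_width: 11.9
```

Emit:
arm_command:
  deltas: "0 0 0 0 0 0 8; 0 0 0 0 0 0 8"

```text
time_s: 3.7
ee_pos: [501.3, 124.0, 165.5]
ee_rot: [-180.0, 12.0, 69.9]
force: [-0.3, 0.3, -0.0]
gripper_width: 11.6
```

```bash
python3 - <<'E'
from h import *
show()
f=grab_frame("side")[:,:,::-1].copy();u,v=339,215
cv2.imwrite("pics/tip.png",cv2.resize(f[v-60:v+40,u-60:u+60],(720,600),interpolation=3))
E
```

```text
time_s 3.7
ee_pos [501.33 123.96 165.47]
ee_rot [-179.98   11.99   69.89]
force [-0.33  0.3  -0.04]
gripper_width 11.645377512617115
qpos [18.64 19.2  96.79 -9.8  71.85 42.46]
```

View pics/tip.png

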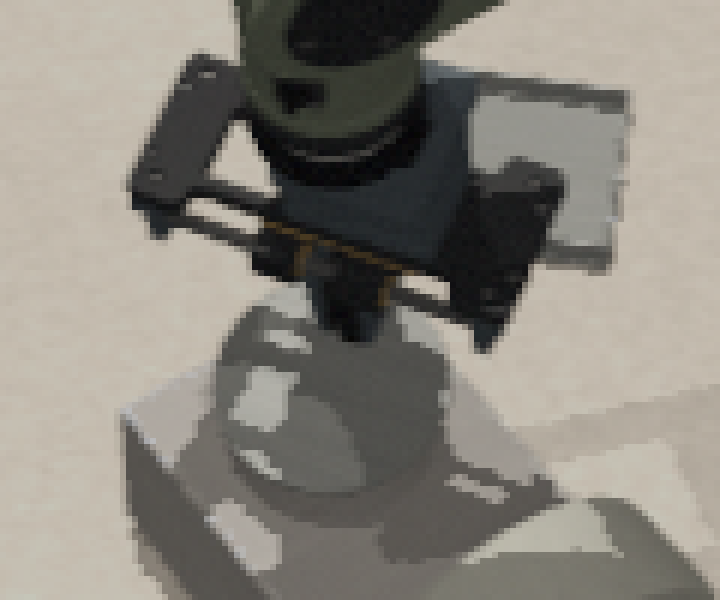

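The lid is tilted: its far side is up at the gripper and its near edge, at (330,490), still rests on the rim. Now I'll lift it.

```bash
python3 - <<'E'
from h import *
s=state();R0=R.from_euler('xyz',s['ee_rot'],degrees=True)
a=plan([501,124,240],R0,8,mm=25); a=plan([628,-54,240],down(70),8,start=a,mm=40,deg=4); plan([628,-54,60],down(70),8,start=a,mm=40)
E
```

```text
3 rows, 74.5 mm 0.0 deg
-5.2 -0.1 -24.3 0.0 0.0 0.0 8; -5.2 -0.1 -24.3 0.0 0.0 0.0 8; -5.2 -0.1 -24.3 0.0 0.0 0.0 8;
6 rows, 218.7 mm 12.0 deg
-20.1 30.1 4.3 -0.0 2.0 -0.0 8; -20.3 30.1 3.6 -0.0 2.0 -0.0 8; -20.4 30.1 2.9 -0.0 2.0 -0.0 8; -20.5 30.1 2.1 -0.0 2.0 -0.0 8; -20.6 30.1 1.4 -0.0 2.0 -0.0 8;
-20.6 30.0 0.7 -0.0 2.0 -0.0 8;
5 rows, 180.0 mm 0.0 deg
0.0 -0.0 36.0 0.0 0.0 -0.0 8; 0.0 -0.0 36.0 0.0 0.0 0.0 8; 0.0 -0.0 36.0 0.0 0.0 0.0 8; 0.0 -0.0 36.0 0.0 0.0 0.0 8; 0.0 -0.0 36.0 0.0 0.0 0.0 8;
```

Emit:
arm_command:
  deltas: "-2.5 0 -12 0 0 0 8; -5 0 -24 0 0 0 8; -5 0 -24 0 0 0 8; -3 0 -12.5 0 0 0 8; -10 15 2 0 1 0 8"

```text
time_s: 4.38
ee_pos: [512.5, 110.3, 241.2]
ee_rot: [179.9, 10.9, 70.0]
force: [-0.5, -0.2, -1.9]
gripper_width: 11.9
```

Emit:
arm_command:
  deltas: "-20 30 4 0 2 0 8; -20.5 30 3.5 0 2 0 8; -20.5 30 3 0 2 0 8; -20.5 30 2 0 2 0 8; -20.5 30 1 0 2 0 8"

```text
time_s: 5.0
ee_pos: [618.0, -39.8, 238.8]
ee_rot: [-180.0, 0.9, 69.9]
force: [-0.5, 0.8, -0.8]
gripper_width: 11.5
```

Emit:
arm_command:
  deltas: "-10.5 15 0 0 1 0 8; 0 0 20 0 0 0 8; 0 0 40 0 0 0 8; 0 0 40 0 0 0 8; 0 0 40 0 0 0 8"

```text
time_s: 5.62
ee_pos: [627.7, -52.9, 98.0]
ee_rot: [-180.0, -0.0, 69.9]
force: [1.4, 0.0, -1.1]
gripper_width: 11.9
```

Emit:
arm_command:
  deltas: "0 0 20 0 0 0 8; 0 0 10 0 0 0 8; 0 0 0 0 0 0 8"

```text
time_s: 6.0
ee_pos: [628.0, -53.3, 68.8]
ee_rot: [-179.9, -0.0, 69.9]
force: [-0.6, -0.6, -1.0]
gripper_width: 12.1
```

```bash
python3 - <<'E'
from h import *
show();print(down(70).as_euler('xyz',degrees=True))
f=grab_frame("side")[:,:,::-1].copy();u,v=proj("side",[640,-20,40]).astype(int);print(u,v)
g=grab_frame("top")[:,:,::-1].copy()
cv2.imwrite("pics/place.png",np.hstack([cv2.resize(f[v-50:v+50,u-50:u+50],(400,400),interpolation=3),cv2.resize(g[180:280,240:340],(400,400),interpolation=3)]))
E
```

```text
time_s 6.0
ee_pos [627.97 -53.27  68.85]
ee_rot [-179.95   -0.     69.94]
force [-0.59 -0.58 -1.04]
gripper_width 12.05131320689044
qpos [-5.9  29.89 93.22  0.02 56.94 14.15]
[-180.    0.   70.]
296 192
```

View pics/place.png

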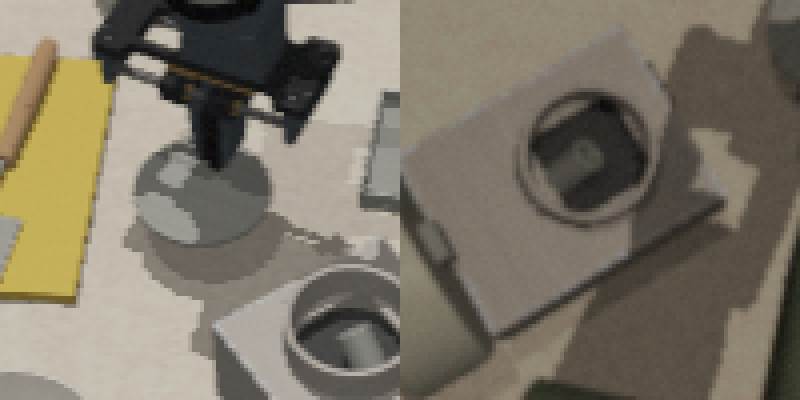

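The lid hangs level over free table, and the rim is now open: its centre is at about (588,158) in the right-hand crop, with the tube visible inside. Lowering the lid.

Emit:
arm_command:
  deltas: "0 0 16 0 0 0 8; 0 0 12 0 0 0 8; 0 0 6 0 0 0 8; 0 0 3 0 0 0 8; 0 0 2 0 0 0 8"

```text
time_s: 6.72
ee_pos: [628.3, -53.7, 30.0]
ee_rot: [180.0, -0.0, 69.9]
force: [-0.4, 0.4, -1.4]
gripper_width: 11.6
```

Emit:
arm_command:
  deltas: "0 0 2 0 0 0 8; 0 0 1 0 0 0 8; 0 0 0 0 0 0 8"

```text
time_s: 7.1
ee_pos: [628.2, -53.6, 27.1]
ee_rot: [180.0, -0.0, 69.9]
force: [0.2, -0.3, -1.1]
gripper_width: 11.9
```

Emit:
arm_command:
  deltas: "0 0 1 0 0 0 8; 0 0 1 0 0 0 8; 0 0 0 0 0 0 8"

```text
time_s: 7.48
ee_pos: [628.4, -53.7, 26.2]
ee_rot: [180.0, -0.0, 69.9]
force: [-2.6, -0.7, 5.4]
gripper_width: 11.6
```

Emit:
arm_command:
  deltas: "0 0 0 0 0 0 20; 0 0 0 0 0 0 30; 0 0 0 0 0 0 40; 0 0 0 0 0 0 40; 0 0 -10 0 0 0 40"

```text
time_s: 8.1
ee_pos: [627.5, -53.6, 34.5]
ee_rot: [-179.9, 0.0, 69.9]
force: [0.4, 0.6, 0.2]
gripper_width: 39.8
```

```bash
python3 - <<'E'
from h import *
show()
a=plan([628,-54,160],down(70),50); a=plan([595,-322,160],down(-171.1),50,start=a,deg=9); plan([600,-322,95],down(-171.1),50,start=a)
K=lambda x,y:(240+(x-399.5)/4-.5,180+(y+.5)/4-.5)
print("rim",atz("top",*K(588,158),130)); print("mouth",atz("top",*K(587,152),115))
E
```

```text
time_s 8.1
ee_pos [627.5  -53.59  34.54]
ee_rot [-179.89    0.02   69.92]
force [0.42 0.57 0.23]
gripper_width 39.78129048101864
qpos [-5.93 31.97 95.21  0.   52.93 14.15]
3 rows, 125.5 mm 0.1 deg
-0.1 0.1 -41.8 -0.0 0.0 -0.0 50; -0.1 0.1 -41.8 -0.0 0.0 -0.0 50; -0.1 0.2 -41.8 -0.0 0.0 -0.0 50;
14 rows, 270.0 mm 118.9 deg
-18.8 4.3 0.0 0.0 0.0 -8.5 50; -19.2 1.5 0.0 0.0 0.0 -8.5 50; -19.2 -1.3 -0.0 0.0 0.0 -8.5 50; -18.8 -4.2 -0.0 0.0 0.0 -8.5 50; -18.0 -6.9 -0.0 0.0 0.0 -8.5 50;
-16.8 -9.5 -0.0 -0.0 0.0 -8.5 50; -15.2 -11.9 -0.0 0.0 0.0 -8.5 50; -13.3 -14.0 -0.0 -0.0 0.0 -8.5 50; -11.1 -15.8 -0.0 -0.0 0.0 -8.5 50; -8.6 -17.3 -0.0 -0.0 0.0 -8.5 50;
-6.0 -18.3 -0.0 0.0 0.0 -8.5 50; -3.2 -19.0 -0.0 0.0 0.0 -8.5 50; -0.4 -19.3 -0.0 -0.0 0.0 -8.5 50; 2.5 -19.1 -0.0 -0.0 0.0 -8.5 50;
2 rows, 65.2 mm 0.0 deg
-2.5 -0.4 32.5 0.0 0.0 0.0 50; -2.5 -0.4 32.5 0.0 0.0 0.0 50;
rim [505.13 149.84 130.  ]
mouth [511.28 152.55 115.  ]
```

Emit:
arm_command:
  deltas: "0 0 -20 0 0 0 50; 0 0 -42 0 0 0 50; 0 0 -42 0 0 0 50; 0 0 -21 0 0 0 50"

```text
time_s: 8.6
ee_pos: [629.4, -53.8, 163.7]
ee_rot: [179.7, -0.1, 69.9]
force: [0.2, -0.3, 0.3]
gripper_width: 49.9
```

Emit:
arm_command:
  deltas: "-19 4.5 0 0 0 -8.5 50; -19 1.5 0 0 0 -8.5 50; -19 -1.5 0 0 0 -8.5 50; -19 -4 0 0 0 -8.5 50; -18 -7 0 0 0 -8.5 50"

```text
time_s: 9.22
ee_pos: [616.3, -149.9, 160.8]
ee_rot: [180.0, 0.0, 112.7]
force: [-0.7, 0.6, -0.6]
gripper_width: 50.0
```

Emit:
arm_command:
  deltas: "-17 -9.5 0 0 0 -8.5 50; -15 -12 0 0 0 -8.5 50; -13.5 -14 0 0 0 -8.5 50; -11 -16 0 0 0 -8.5 50; -8.5 -17.5 0 0 0 -8.5 50"

```text
time_s: 9.85
ee_pos: [604.0, -246.1, 160.8]
ee_rot: [180.0, 0.0, 155.2]
force: [0.5, 0.3, 0.7]
gripper_width: 49.8
```

Emit:
arm_command:
  deltas: "-6 -18.5 0 0 0 -8.5 50; -3 -19 0 0 0 -8.5 50; -0.5 -19 0 0 0 -8.5 50; 2.5 -19 0 0 0 -8.5 50; 0 0 0 0 0 0 50"

```text
time_s: 10.48
ee_pos: [594.4, -322.8, 160.5]
ee_rot: [-180.0, 0.0, -171.3]
force: [0.4, 1.2, -0.0]
gripper_width: 50.1
```

```bash
python3 - <<'E'
from h import *
show(); plan([600,-322,85],down(-171.1),50)
f=grab_frame("side")[:,:,::-1].copy()
g=cv2.resize(f[90:150,285:385],None,fx=5,fy=5,interpolation=3)
cv2.imwrite("pics/pre.png",np.vstack([g,cv2.resize(f[150:230,250:350],None,fx=5,fy=3.5)])[:590])
E
```

```text
time_s 10.475
ee_pos [ 594.37 -322.83  160.48]
ee_rot [-179.98    0.03 -171.29]
force [ 0.42  1.25 -0.03]
gripper_width 50.12828607911231
qpos [ -29.48   29.36   79.7     0.     70.9  -128.2 ]
2 rows, 75.7 mm 0.2 deg
-2.8 -0.0 37.7 -0.0 0.0 -0.1 50; -2.8 -0.0 37.7 -0.0 0.0 -0.1 50;
```

View pics/pre.png

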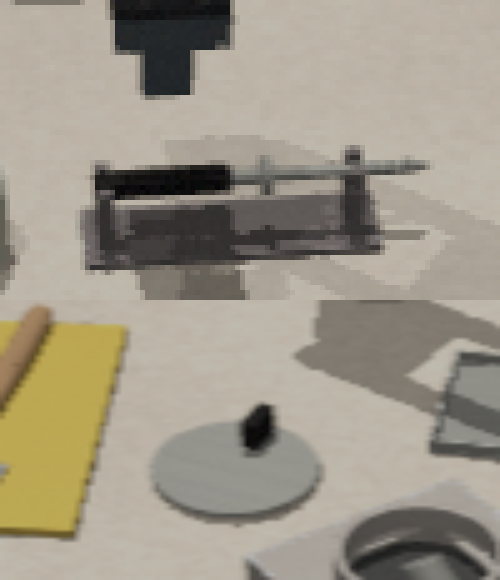

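The lid lies flat at (235,470) with its tab up, and the gripper is above the handle (95–235, row 180). Going down to grip it.

Emit:
arm_command:
  deltas: "-2 0 20 0 0 0 50; -2 0 35 0 0 0 50; -2 0 35 0 0 0 50; 0 0 22 0 0 0 50; 0 0 12 0 0 0 50"

```text
time_s: 11.15
ee_pos: [600.2, -319.5, 34.9]
ee_rot: [179.9, -0.1, -171.1]
force: [0.4, 0.6, -0.9]
gripper_width: 49.9
```

Emit:
arm_command:
  deltas: "0 0 0 0 0 0 30; 0 0 0 0 0 0 10; 0 0 0 0 0 0 10; 0 0 0 0 0 0 10; 0 0 0 0 0 0 10"
  force: 55

```text
time_s: 11.78
ee_pos: [600.9, -321.0, 36.9]
ee_rot: [-180.0, 0.1, -171.1]
force: [-0.9, 0.4, 2.9]
gripper_width: 15.4
```

```bash
cat >> h.py <<'E'
A=np.radians(-52.2);E=np.radians(40);hh=np.array([np.cos(A),np.sin(A),0]);Z=np.array([0,0,1.])
gx=np.cos(E)*hh+np.sin(E)*Z;tz=np.sin(E)*hh-np.cos(E)*Z;RI=R.from_matrix(np.c_[-gx,np.cross(tz,-gx),tz])
M=np.array([507.5,150,115.])
def ins(out): return M+gx*(out+195)+18*tz   # TCP for tip 'out' mm outside the mouth
def tipcol():
    s=state();r=R.from_euler('xyz',s['ee_rot'],degrees=True);g=s['ee_pos']+r.apply([0,0,-18]);x=-r.apply([1,0,0]);return g-195*x,g-80*x,x
E
python3 - <<'E'
from h import *
s=state();R0=R.from_euler('xyz',s['ee_rot'],degrees=True)
a=plan(s['ee_pos']+[0,0,200],R0,10,mm=40);print(ins(50)); plan(ins(50),RI,10,start=a,deg=8)
E
```

```text
5 rows, 200.0 mm 0.0 deg
-0.0 -0.0 -40.0 0.0 0.0 0.0 10; -0.0 -0.0 -40.0 0.0 0.0 0.0 10; -0.0 -0.0 -40.0 0.0 0.0 0.0 10; -0.0 -0.0 -40.0 0.0 0.0 0.0 10; -0.0 -0.0 -40.0 0.0 0.0 0.0 10;
[629.62  -7.44 258.69]
9 rows, 315.7 mm 71.9 deg
-8.5 33.9 -2.4 2.4 -4.0 6.5 10; -4.9 34.6 -3.4 2.4 -4.0 6.5 10; -1.2 34.8 -4.6 2.4 -4.0 6.5 10; 2.4 34.5 -6.1 2.4 -4.0 6.5 10; 5.8 33.7 -7.8 2.4 -4.0 6.5 10;
8.9 32.5 -9.6 2.4 -4.0 6.5 10; 11.8 30.9 -11.7 2.4 -4.0 6.5 10; 14.3 28.9 -13.8 2.4 -4.0 6.5 10; 16.4 26.5 -16.0 2.4 -4.0 6.5 10;
```

Emit:
arm_command:
  deltas: "0 0 -15 0 0 0 10; 0 0 -40 0 0 0 10; 0 0 -50 0 0 0 10; 0 0 -50 0 0 0 10; 0 0 -45 0 0 0 10"

```text
time_s: 12.4
ee_pos: [600.4, -320.8, 238.5]
ee_rot: [-180.0, 0.1, -171.1]
force: [0.0, 0.1, -1.8]
gripper_width: 15.7
```

Emit:
arm_command:
  deltas: "-8.5 34 -2.5 2.4 -4 6.5 10; -5 34.5 -3.5 2.4 -4 6.5 10; -1 35 -4.5 2.4 -4 6.5 10; 2.5 34.5 -6 2.4 -4 6.5 10; 6 33.5 -8 2.4 -4 6.5 10"

```text
time_s: 13.02
ee_pos: [615.1, -145.7, 248.7]
ee_rot: [-174.0, 22.4, 156.9]
force: [0.8, -0.5, -2.7]
gripper_width: 15.7
```

Emit:
arm_command:
  deltas: "9 32.5 -9.5 2.4 -4 6.5 10; 12 31 -11.5 2.4 -4 6.5 10; 14.5 29 -14 2.4 -4 6.5 10; 16.5 26.5 -16 2.4 -4 6.5 10; 0 0 0 0 0 0 10"

```text
time_s: 13.65
ee_pos: [624.2, -17.2, 254.7]
ee_rot: [-178.0, 38.2, 131.7]
force: [0.6, -0.1, -2.2]
gripper_width: 15.8
```

```bash
python3 - <<'E'
from h import *
show();t,c,x=tipcol();print("tip",t,"col",c,"x",x,"gx",gx); plan(ins(30),RI,10)
for n in("side","top"):print(n,proj(n,t),proj(n,c),"M",proj(n,M))
f=grab_frame("side")[:,:,::-1];g=grab_frame("top")[:,:,::-1]
cv2.imwrite("pics/ins.png",np.hstack([cv2.resize(f[150:250,280:380],(400,400),interpolation=3),cv2.resize(g[170:270,250:350],(400,400),interpolation=3)]))
E
```

```text
time_s 13.65
ee_pos [624.23 -17.23 254.74]
ee_rot [-178.04   38.18  131.66]
force [ 0.56 -0.13 -2.19]
gripper_width 15.764982710104476
qpos [ 15.08  14.32 100.08 -42.76  56.74  -4.46]
tip [515.39 106.   148.36] col [575.49  38.46 219.44] x [ 0.52 -0.59  0.62] gx [ 0.47 -0.61  0.64]
1 rows, 24.0 mm 3.5 deg
20.5 11.4 -5.1 0.5 -1.8 3.0 10;
side [333.56 204.14] [314.36 168.92] M [335.21 223.54]
top [302.22 216.44] [329.63 193.07] M [287.08 219.03]
```

View pics/ins.png

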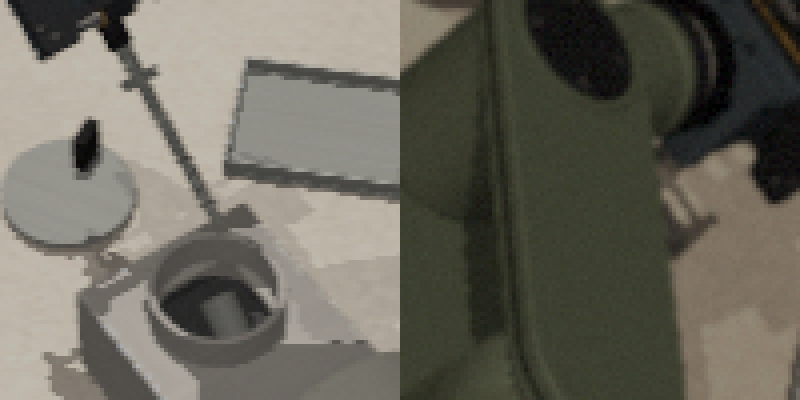

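The side view shows the rod tip at crop (218,222), one pixel from the prediction, and the tube's upper end near (226,293). The top view is blocked by the arm. I'll refine the machine pose with an edge fit on the pictures I already have.

```bash
python3 - <<'E'
from h import *
from scipy.optimize import minimize
from scipy.ndimage import map_coordinates
def grad(im):
    g=cv2.GaussianBlur(im.astype(np.float32),(0,0),1.0);return sum(np.hypot(cv2.Sobel(g[...,k],5,1,0),cv2.Sobel(g[...,k],5,0,1)) for k in range(3))
T0=grad(cv2.imread("pics/top0.png"));S0=grad(cv2.imread("pics/side0.png"));S1=grad(grab_frame("side")[:,:,::-1])
pl=cv2.imread("pics/place.png")[:,400:];T1=grad(cv2.resize(pl,(100,100),interpolation=cv2.INTER_AREA))
th=np.linspace(0,2*np.pi,120,endpoint=False)
circ=lambda r,z:np.c_[r*np.cos(th),r*np.sin(th),0*th+z]
def seg(a,b):return np.linspace(a,b,60)
c=[np.array(p,float) for p in((70,75,100),(70,-75,100),(-115,-75,100),(-115,75,100))]
E3=[seg(c[0],c[1]),seg(c[1],c[2]),seg(c[2]+[115-0,0,0],c[2]) ,seg(c[3],c[0])]
top_e=[E3[0],E3[1],E3[3]];side_e=[E3[0][:],E3[3]]
def sc(n,G,P,p,off=(0,0)):
    a=np.radians(p[2]);Q=P@np.array([[np.cos(a),np.sin(a),0],[-np.sin(a),np.cos(a),0],[0,0,1]])+[p[0],p[1],0]
    K,r,t=cam(n);q=(Q@r.T+t)@K.T;u=q[:,0]/q[:,2]-off[0];v=q[:,1]/q[:,2]-off[1]
    return map_coordinates(G,[v,u],order=1).mean()
terms={"topcase":lambda p:sum(sc("top",T0,e,p) for e in top_e),"toprim":lambda p:sum(sc("top",T1,circ(r,130),p,(240,180)) for r in(50,44)),
"siderim":lambda p:sum(sc("side",S1,circ(r,130),p) for r in(50,44)),"sidecase":lambda p:sum(sc("side",S0,e,p) for e in side_e)}
def fit(keys):
    f=lambda p:-sum(terms[k](p) for k in keys)
    best=min((minimize(f,[508+dx,150+dy,-52.2+da],method="Nelder-Mead",options=dict(xatol=.05,fatol=.01,initial_simplex=np.array([[508+dx,150+dy,-52.2+da]]*4)+np.vstack([np.zeros(3),np.diag([4,4,2])]))) for dx in(-4,4) for dy in(-4,4) for da in(-1,1)),key=lambda r:r.fun)
    print(keys,best.x,best.fun)
for k in(["topcase"],["sidecase"],["toprim"],["siderim"],["topcase","toprim"],["sidecase","siderim"],list(terms)):fit(k)
E
```

```text
['topcase'] [508.58 153.21 -52.32] -533.5970458984375
['sidecase'] [511.67 153.76 -52.16] -821.7232666015625Traceback (most recent call last):
  File "<stdin>", line 24, in <module>
  File "<stdin>", line 22, in fit
  File "<stdin>", line 22, in <genexpr>
    res = _minimize_neldermead(fun, x0, args, callback, bounds=bounds,
                               **options)
    fxr = func(xr)
    fx = function(np.copy(x), *(wrapper_args + args))
  File "<stdin>", line 21, in <lambda>
  File "<stdin>", line 21, in <genexpr>
  File "<stdin>", line 18, in <lambda>
  File "<stdin>", line 18, in <genexpr>
  File "<stdin>", line 16, in sc
  File "h.py", line 5, in cam
    c=camera_model(n);K=np.array([[c['fx'],0,c['cx']],[0,c['fy'],c['cy']],[0,0,1]]);return K,cv2.Rodrigues(c['rvec'])[0],c['tvec']
ValueError: time passes only in moves, steps and waits
```

```bash
sed -i 's/^def cam(n)/import functools\n@functools.lru_cache(None)\ndef cam(n)/' h.py; python3 - <<'E'
from h import *
from scipy.optimize import minimize
from scipy.ndimage import map_coordinates
def grad(im):
    g=cv2.GaussianBlur(im.astype(np.float32),(0,0),1.0);return sum(np.hypot(cv2.Sobel(g[...,k],5,1,0),cv2.Sobel(g[...,k],5,0,1)) for k in range(3))
S1=grad(grab_frame("side")[:,:,::-1]);pl=cv2.imread("pics/place.png")[:,400:];T1=grad(cv2.resize(pl,(100,100),interpolation=cv2.INTER_AREA))
th=np.linspace(0,2*np.pi,120,endpoint=False);circ=lambda r:np.c_[r*np.cos(th),r*np.sin(th),0*th+130]
def sc(n,G,P,p,off=(0,0)):
    K,r,t=cam(n);q=((P+[p[0],p[1],0])@r.T+t)@K.T
    return map_coordinates(G,[q[:,1]/q[:,2]-off[1],q[:,0]/q[:,2]-off[0]],order=1).mean()
t={"toprim":lambda p:sum(sc("top",T1,circ(r),p,(240,180)) for r in(50,44)),"siderim":lambda p:sum(sc("side",S1,circ(r),p) for r in(50,44))}
t["both"]=lambda p:t["toprim"](p)+t["siderim"](p)
for k in t:
    b=min((minimize(lambda p:-t[k](p),[508+a,151+c],method="Nelder-Mead",options=dict(initial_simplex=[[508+a,151+c],[512+a,151+c],[508+a,155+c]])) for a in(-4,4) for c in(-4,4)),key=lambda r:r.fun);print(k,b.x,b.fun)
E
```

```text
toprim [504.37 151.39] -478.57244873046875
siderim [516.85 147.29] -619.7933959960938
both [513.74 149.85] -1037.9998779296875
```

```bash
sed -i 's/radians(-52.2)/radians(-52.3)/; s/^M=.*/M=np.array([509.5,152.5,115.])/' h.py; python3 - <<'E'
from h import *
a=plan(ins(35),RI,10,mm=25,deg=5); plan(ins(8),RI,10,start=a,mm=15)
E
```

```text
2 rows, 26.7 mm 3.3 deg
9.6 8.5 -3.6 0.2 -0.9 1.4 10; 9.8 8.3 -3.7 0.2 -0.9 1.4 10;
2 rows, 27.0 mm 0.0 deg
13.5 -0.0 -0.0 0.0 0.0 0.0 10; 13.5 -0.0 -0.0 0.0 0.0 0.0 10;
```

Emit:
arm_command:
  deltas: "9.5 8.5 -3.5 0.2 -0.9 1.4 10; 10 8.5 -3.5 0.2 -0.9 1.4 10; 0 0 0 0 0 0 10; 13.5 0 0 0 0 0 10; 13.5 0 0 0 0 0 10"

```text
time_s: 14.48
ee_pos: [611.5, 20.9, 230.5]
ee_rot: [-180.0, 40.1, 127.7]
force: [0.4, -0.2, -2.5]
gripper_width: 15.7
```

Emit:
arm_command:
  deltas: "0 0 0 0 0 0 10; 0 0 0 0 0 0 10"

```text
time_s: 14.72
ee_pos: [612.3, 21.4, 231.2]
ee_rot: [-180.0, 40.1, 127.8]
force: [-0.4, 0.2, -1.8]
gripper_width: 16.0
```

```bash
python3 - <<'E'
from h import *
show();t,c,x=tipcol();print("tip",t,"x",x,"gx",gx,"err of tip across", RI.inv().apply(t-M)); plan(ins(8),RI,10)
for n in("side",):print(n,proj(n,t),proj(n,c),"M",proj(n,M))
f=grab_frame("side")[:,:,::-1]
cv2.imwrite("pics/ins2.png",cv2.resize(f[185:240,300:370],None,fx=10,fy=10,interpolation=3))
E
```

```text
time_s 14.725
ee_pos [612.27  21.41 231.19]
ee_rot [-179.96   40.11  127.81]
force [-0.38  0.24 -1.81]
gripper_width 16.040345138299763
qpos [ 20.58  15.95 102.59 -46.66  57.83   7.39]
tip [513.76 148.41 119.32] x [ 0.47 -0.6   0.64] gx [ 0.47 -0.61  0.64] err of tip across [-7.25  0.87  0.45]
1 rows, 1.4 mm 0.1 deg
-0.7 -1.2 -0.1 0.0 0.1 0.1 10;
side [333.09 222.08] [316.05 185.78] M [334.46 224.21]
```

View pics/ins2.png

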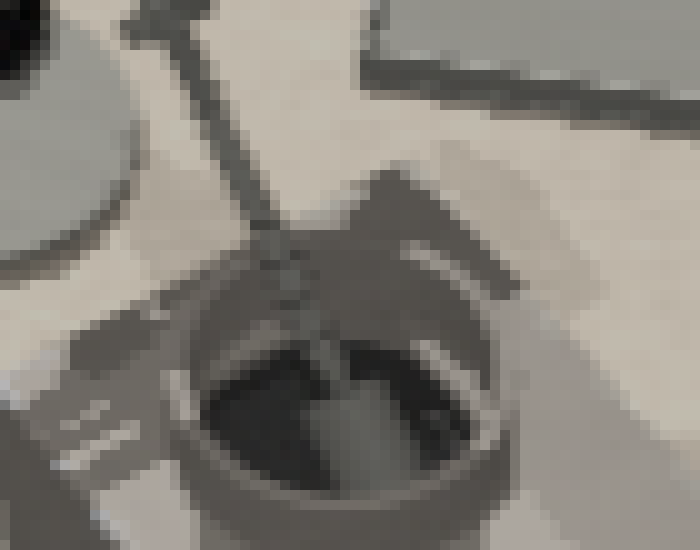

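The rod tip is at about (340,383) and the tube's upper end is centred at about (350,397), so they line up within a pixel. I'll push in step by step while watching the force.

Emit:
arm_command:
  deltas: "0 -1 0 0 0 0 10; 6 0 0 0 0 0 10; 5 0 0 0 0 0 10; 0 0 0 0 0 0 10"

```text
time_s: 15.28
ee_pos: [605.9, 27.7, 223.4]
ee_rot: [-179.9, 40.1, 127.9]
force: [0.3, -0.6, -1.8]
gripper_width: 15.9
```

Emit:
arm_command:
  deltas: "5 0 0 0 0 0 10; 4 0 0 0 0 0 10; 0 0 0 0 0 0 10"

```text
time_s: 15.65
ee_pos: [601.8, 33.0, 217.8]
ee_rot: [-179.9, 40.1, 127.8]
force: [0.4, -0.4, -1.6]
gripper_width: 15.7
```

Emit:
arm_command:
  deltas: "6 0 0 0 0 0 10; 6 0 0 0 0 0 10; 0 0 0 0 0 0 10"

```text
time_s: 16.02
ee_pos: [596.0, 40.4, 209.9]
ee_rot: [-179.9, 40.1, 127.9]
force: [-0.4, 0.3, -1.9]
gripper_width: 16.1
```

Emit:
arm_command:
  deltas: "6 0 0 0 0 0 10; 6 0 0 0 0 0 10; 0 0 0 0 0 0 10"

```text
time_s: 16.4
ee_pos: [590.4, 47.6, 202.2]
ee_rot: [-179.9, 40.1, 127.9]
force: [0.1, -0.2, -2.1]
gripper_width: 15.6
```

```bash
python3 - <<'E'
from h import *
show();print(state()['torque'],gx); t,c,x=tipcol();print(RI.inv().apply(t-M),RI.inv().apply(c-M))
E
```

```text
time_s 16.4
ee_pos [590.41  47.61 202.22]
ee_rot [-179.89   40.08  127.85]
force [ 0.14 -0.22 -2.09]
gripper_width 15.563514623708746
qpos [ 24.21  16.82 106.09 -48.15  57.2   13.64]
[ 0.41  0.4  -0.02] [ 0.47 -0.61  0.64]
[37.48 -0.53  0.6 ] [-77.52  -0.29   0.44]
```

Emit:
arm_command:
  deltas: "8 0 0 0 0 0 10; 8 0 0 0 0 0 10; 8 0 0 0 0 0 10; 0 0 0 0 0 0 10"

```text
time_s: 16.9
ee_pos: [579.1, 62.3, 186.6]
ee_rot: [-179.9, 40.1, 127.9]
force: [-0.8, 0.4, -2.8]
gripper_width: 16.0
```

Emit:
arm_command:
  deltas: "8 0 0 0 0 0 10; 8 0 0 0 0 0 10; 8 0 0 0 0 0 10; 0 0 0 0 0 0 10"

```text
time_s: 17.4
ee_pos: [567.8, 76.7, 171.2]
ee_rot: [-179.9, 40.1, 127.9]
force: [0.1, -0.7, -1.4]
gripper_width: 15.6
```

Emit:
arm_command:
  deltas: "8 0 0 0 0 0 10; 6 0 0 0 0 0 10; 4 0 0 0 0 0 10; 0 0 0 0 0 0 10"

```text
time_s: 17.9
ee_pos: [559.7, 87.4, 159.9]
ee_rot: [-179.9, 40.1, 127.8]
force: [0.1, 0.3, -1.9]
gripper_width: 15.8
```

About 11 mm should be left.

Emit:
arm_command:
  deltas: "3 0 0 0 0 0 10; 2 0 0 0 0 0 10; 2 0 0 0 0 0 10; 0 0 0 0 0 0 10"

```text
time_s: 18.4
ee_pos: [557.1, 90.9, 156.7]
ee_rot: [-180.0, 40.2, 127.8]
force: [2.3, -3.2, 1.5]
gripper_width: 15.8
```

Emit:
arm_command:
  deltas: "1.5 0 0 0 0 0 10; 1 0 0 0 0 0 10; 0 0 0 0 0 0 10"

```text
time_s: 18.77
ee_pos: [557.0, 91.0, 156.9]
ee_rot: [-180.0, 40.5, 127.8]
force: [5.5, -8.7, 5.9]
gripper_width: 15.9
```

```bash
python3 - <<'E'
from h import *
show();print(state()['torque']); t,c,x=tipcol();print(RI.inv().apply(c-M),x@gx)
for n in("side",):print(n,proj(n,t),proj(n,c),"M",proj(n,M))
f=grab_frame("side")[:,:,::-1]
cv2.imwrite("pics/in3.png",cv2.resize(f[185:240,300:370],None,fx=10,fy=10,interpolation=3))
E
```

```text
time_s 18.775
ee_pos [557.04  91.05 156.89]
ee_rot [-179.95   40.48  127.78]
force [ 5.49 -8.73  5.89]
gripper_width 15.949828381002854
qpos [ 30.55  19.25 110.65 -50.47  56.64  24.25]
[-1.39 -0.75 -0.04]
[-6.29 -0.05  0.53] 0.999964043980274
side [350.13 257.94] [333.48 222.24] M [334.46 224.21]
```

View pics/in3.png

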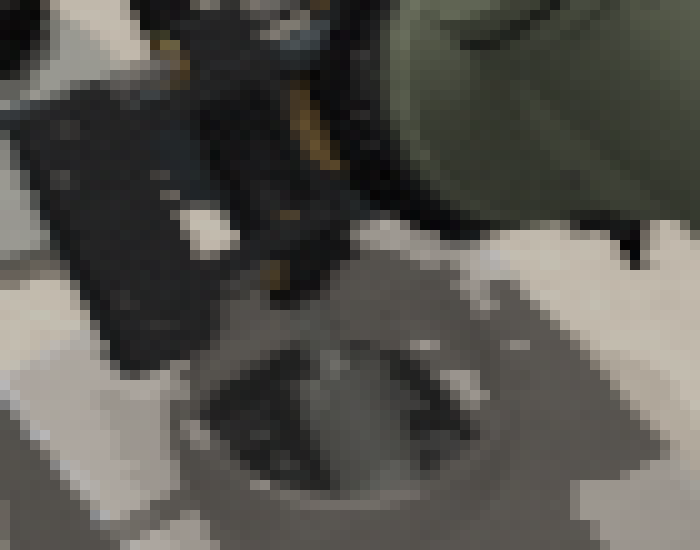

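The gripper is at the rim, and the collar appears flush with the tube end near (325,360). The force of about 13 N is along the axis and the arm has stopped moving forward. Going by the tip and handle-front readings, the collar sits about 4 mm further forward than I assumed, which accounts for most of the 6 mm discrepancy. One more firm push to confirm the stop.

Emit:
arm_command:
  deltas: "1.5 0 0 0 0 0 10; 1 0 0 0 0 0 10; 0 0 0 0 0 0 10; 0 0 0 0 0 0 10"

```text
time_s: 19.32
ee_pos: [556.9, 91.2, 157.2]
ee_rot: [-179.9, 40.7, 127.8]
force: [7.5, -12.1, 11.1]
gripper_width: 15.5
```

Hard stop at 20 N with no further advance. Drawing the rod out along the axis.

Emit:
arm_command:
  deltas: "-4 0 0 0 0 0 10; -8 0 0 0 0 0 10; -15 0 0 0 0 0 10; -20 0 0 0 0 0 10; -20 0 0 0 0 0 10"

```text
time_s: 19.95
ee_pos: [586.0, 53.6, 196.0]
ee_rot: [-180.0, 40.1, 127.8]
force: [-0.6, -0.7, -2.3]
gripper_width: 15.7
```

Emit:
arm_command:
  deltas: "-20 0 0 0 0 0 10; -20 0 0 0 0 0 10; -20 0 0 0 0 0 10; -20 0 0 0 0 0 10; -15 0 0 0 0 0 10"

```text
time_s: 20.58
ee_pos: [630.5, -4.1, 257.4]
ee_rot: [-180.0, 40.1, 127.7]
force: [-0.6, 0.3, -2.4]
gripper_width: 15.7
```

Emit:
arm_command:
  deltas: "-8 0 0 0 0 0 10; 0 0 0 0 0 0 10; 0 0 0 0 0 0 10"

```text
time_s: 20.95
ee_pos: [633.4, -8.0, 261.2]
ee_rot: [-179.9, 40.0, 127.8]
force: [0.1, 0.2, -2.2]
gripper_width: 15.4
```

```bash
python3 - <<'E'
from h import *
show(); t,c,x=tipcol();print(t,RI.inv().apply(t-M))
# final: level gauge, tip at tray centre (432,-108), z 125; TCP = tip+(195+4)*x+18*down
for yaw in(-60,-40,-20):
    print(yaw);x=np.array([np.cos(np.radians(yaw)),np.sin(np.radians(yaw)),0]);p=np.array([432,-108,130])+199*x-[0,0,18]
    s=state();a=plan(s['ee_pos']+[0,0,30],R.from_euler('xyz',s['ee_rot'],degrees=True),10);print(p);plan(p,down(yaw+180),10,start=a,deg=7,mm=40)
E
```

```text
time_s 20.95
ee_pos [633.41  -8.01 261.23]
ee_rot [-179.88   40.05  127.84]
force [ 0.08  0.22 -2.17]
gripper_width 15.438007746824974
qpos [ 16.75  15.34  98.69 -44.78  58.57   0.7 ]
[534.76 119.04 149.54] [-54.32  -0.47   0.49]
-60
1 rows, 30.0 mm 0.0 deg
-19.3 -0.0 -23.0 0.0 0.0 0.0 10;
[ 531.5  -280.34  112.  ]
9 rows, 341.6 mm 40.8 deg
-0.2 -27.5 26.2 0.3 4.4 0.8 10; -2.6 -27.3 26.2 0.3 4.4 0.8 10; -5.0 -27.1 26.1 0.3 4.4 0.8 10; -7.4 -26.9 25.7 0.3 4.4 0.8 10; -9.8 -26.6 25.2 0.3 4.4 0.8 10;
-12.1 -26.3 24.5 0.3 4.4 0.8 10; -14.3 -26.0 23.6 0.3 4.4 0.8 10; -16.5 -25.7 22.5 0.3 4.4 0.8 10; -18.6 -25.3 21.3 0.3 4.4 0.8 10;
-40
1 rows, 30.0 mm 0.0 deg
-19.3 -0.0 -23.0 0.0 0.0 0.0 10;
[ 584.44 -235.91  112.  ]
8 rows, 294.0 mm 41.8 deg
0.1 -22.3 29.3 -0.5 5.0 -1.5 10; -1.9 -22.6 29.0 -0.5 5.0 -1.5 10; -3.8 -22.9 28.5 -0.5 5.0 -1.5 10; -5.7 -23.3 27.9 -0.5 5.0 -1.5 10; -7.5 -23.7 27.1 -0.5 5.0 -1.5 10;
-9.2 -24.2 26.1 -0.5 5.0 -1.5 10; -10.8 -24.7 25.0 -0.5 5.0 -1.5 10; -12.3 -25.2 23.8 -0.5 5.0 -1.5 10;
-20
1 rows, 30.0 mm 0.0 deg
-19.3 -0.0 -23.0 0.0 0.0 0.0 10;
[ 619.   -176.06  112.  ]
8 rows, 246.1 mm 51.0 deg
2.6 -14.3 27.1 -1.4 4.9 -3.9 10; 1.2 -14.8 26.9 -1.4 4.9 -3.9 10; -0.0 -15.4 26.6 -1.4 4.9 -3.9 10; -1.2 -16.1 26.2 -1.4 4.9 -3.9 10; -2.3 -16.9 25.6 -1.4 4.9 -3.9 10;
-3.3 -17.7 25.0 -1.4 4.9 -3.9 10; -4.1 -18.5 24.2 -1.4 4.9 -3.9 10; -4.9 -19.4 23.3 -1.4 4.9 -3.9 10;
```

Emit:
arm_command:
  deltas: "-19.5 0 -23 0 0 0 10; 0 -22.5 29.5 -0.5 5 -1.5 10; -2 -22.5 29 -0.5 5 -1.5 10; -4 -23 28.5 -0.5 5 -1.5 10; -5.5 -23.5 28 -0.5 5 -1.5 10"

```text
time_s: 21.58
ee_pos: [608.7, -123.3, 201.5]
ee_rot: [-178.6, 19.8, 134.5]
force: [-0.0, -0.2, -1.4]
gripper_width: 15.6
```

Emit:
arm_command:
  deltas: "-7.5 -23.5 27 -0.5 5 -1.5 10; -9 -24 26 -0.5 5 -1.5 10; -11 -24.5 25 -0.5 5 -1.5 10; -12 -25 24 -0.5 5 -1.5 10; 0 0 0 0 0 0 10"

```text
time_s: 22.2
ee_pos: [584.0, -238.7, 110.0]
ee_rot: [-179.5, -0.3, 140.0]
force: [0.8, 0.2, -1.4]
gripper_width: 15.6
```

Emit:
arm_command:
  deltas: "0 0 0 0 0 0 10; 0 0 0 0 0 0 10; 0 0 0 0 0 0 10"

```text
time_s: 22.58
ee_pos: [585.3, -235.4, 113.9]
ee_rot: [-179.6, -0.0, 140.2]
force: [0.1, -0.8, -2.8]
gripper_width: 15.7
```

```bash
python3 - <<'E'
from h import *
show();t,c,x=tipcol();print("tip",t,"x",x);plan([584.4,-235.9,112],down(140),10)
for n in("top","side"):print(n,proj(n,t),proj(n,c))
f=grab_frame("side")[:,:,::-1];g=grab_frame("top")[:,:,::-1]
cv2.imwrite("pics/end.png",np.hstack([cv2.resize(f[90:270,220:400],(400,400),interpolation=3),cv2.resize(g[110:290,290:470],(400,400),interpolation=3)]))
E
```

```text
time_s 22.575
ee_pos [ 585.29 -235.45  113.94]
ee_rot [-179.65   -0.03  140.23]
force [ 0.09 -0.85 -2.78]
gripper_width 15.676240832776298
qpos [-22.78  27.54  90.04  -0.37  62.55 -72.84]
tip [ 435.48 -110.63  132.04] x [ 0.77 -0.64 -0.  ]
1 rows, 2.2 mm 0.4 deg
0.4 -0.9 1.9 -0.4 -0.0 0.2 10;
top [376.19 254.82] [404.86 226.45]
side [362.2  155.31] [335.61 137.84]
```

View pics/end.png

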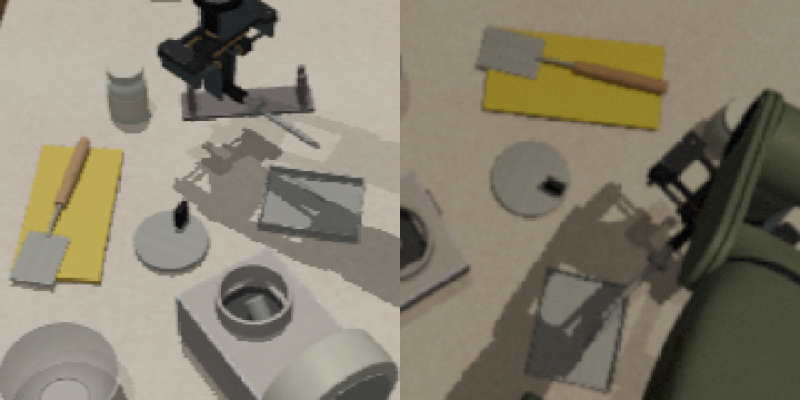

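The side view shows the rod level, with its tip at (318,147), about a pixel from the prediction. In the top view the tip is over the tray (near (600,320)). The lid lies flat, and the bowl, jar and spatula haven't moved. I'll let it settle and hand in.

Emit:
arm_command:
  deltas: "0 0 0 0 0 0 10; 0 0 0 0 0 0 10; 0 0 0 0 0 0 10; 0 0 0 0 0 0 10; 0 0 0 0 0 0 10"

```text
time_s: 23.3
ee_pos: [585.0, -236.5, 113.0]
ee_rot: [-179.6, -0.1, 140.1]
force: [1.0, -0.2, -3.2]
gripper_width: 15.4
```

```bash
python3 - <<'E'
from h import *
show();print(tipcol());print(job_done())
E
```

```text
time_s 23.3
ee_pos [ 584.96 -236.5   112.98]
ee_rot [-179.63   -0.11  140.14]
force [ 0.97 -0.18 -3.24]
gripper_width 15.417438800218799
qpos [-22.89  27.64  90.03  -0.36  62.55 -72.85]
(array([ 435.39, -111.45,  131.37]), array([ 523.66, -185.16,  131.14]), array([ 0.77, -0.64, -0.  ]))
the job is handed in; nothing more can be done
None
```

I did the whole task and handed it in at 23.3 s of the 72 s allowed; the hand-in gave no verdict.

- **Lid:** I pinched it by its tab, tipped it 12° with the far edge still on the rim, then lifted it off. I lowered it to the table until it touched (about 6 N) and let it go. Later pictures show it lying flat.
- **Rod:** I pushed it into the guide tube until it stopped hard, at about 20 N along the axis with no further movement. I then drew it out, leaving the tip about 54 mm clear of the mouth by calculation.
- **Final hold:** The rod is held level to within about 0.5°, with its tip at about (435, -111, 131) mm, over the middle of the tray. The last picture agrees with that to within about a pixel. The bowl, jar and spatula look untouched, judged by eye only.

**Checks that disagreed:**
- **Stop depth:** The collar stopped about 6 mm short of the calculated depth. Roughly 4 mm of that fits an error in where I took the collar to be along the rod. I accepted it as the stop because of the force and the lack of movement.
- **Rim position:** The edge fits to the rim in the two cameras disagreed by about 12 mm. I used the case and lid positions instead, and the rod went in without resistance.

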